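# Raise the funnel stand four clicks and lock it

### The job

The funnel stand is down at its lowest setting, too low for the white bottles to go under. Lift its toothed column by the black grip bar past exactly four clicks of the pawl and no more, then ease the column back down so that its weight rests gently on the pawl (not dropped, not pressed, or the ratchet box slips out of place) and let go of it. Then swing the locking lever fully across to its stop without shoving it hard, and leave the other things where they are.

Things in the scene. Friction and masses are not known exactly. Their poses are not given: they have to be found in the camera images.
- column: The stand's toothed steel column, 20 mm square, 205 mm long, sliding straight up and down in the fixed stand (0.45 to 0.7 kg with funnel and bar, about 1 N friction). Origin: centre of its foot, 20 mm over the table at the start, where it rests on its lower stop. z up; x points from the column's axis to the funnel, away from the lever; y to the ratchet box.
- teeth (a point): The uppermost of six teeth, which are dark slats on the column's y face, sloping outward and down, all below the pawl at the start. They are unevenly spaced (10 to 16 mm apart, one for each bottle size), so a setting is found only by counting clicks. The first click comes after 6 to 18 mm of rise. This point: 79 mm above the column's origin, 16 mm from its axis.
- grip_bar (a point): Centre of the black plastic grip bar on top of the column: 12 mm thick along x, 60 mm long along y, 20 mm tall; free on both sides, to be pinched from above across its thickness. 215 mm above the column's origin, 235 mm above the table at the start; at the fourth notch it is some 45 to 62 mm higher. Axes as the column's.
- ratchet: Grey ratchet box, 30 x 34 x 26 mm, clamped by friction on the stand on the column's y side, at a height that varies by some mm; over 10 N down on it, or the column falling 4 mm onto its pawl, shifts it down. Its sprung pawl reaches in level to the teeth. Origin: on the column's axis at the pawl's height. The tooth that clicked last comes to rest on the pawl when the column is eased down.
- pull_knob (a point): Rest position of the black round knob, 18 mm across, at the pawl's outer end, 79 mm from the column's axis along y; not needed. It goes out about 4 mm and snaps back at each click. Raising takes 5 to 8 N between teeth; as a tooth pushes the pawl out, the pull grows by 4 to 9 N and stays so for some 6 mm of rise, then falls off within 1 to 3 mm as the pawl snaps in: that is the click.
- funnel (a point): Centre of the rim of the white funnel, 90 mm across and 85 mm tall, which the column carries 85 mm from its axis; the rim is 60 mm lower than the grip bar's centre and rises with it.
- lock: The locking lever: dark flat bar 12 mm wide, top 135 mm above the table, with an upright peg at its free end. Origin: on its vertical hinge axis, 126 mm above the table. Its x axis points to the peg: at 140 to 152 degrees from the column's x at the start (unlocked), 209 at its stop (locked), counter-clockwise from above. Stays where left; 2 to 3 N at the peg moves it; over 50 N damages it.
- lock_peg (a point): Middle of the upright black round peg at the lever's free end, 14 mm thick, from 128 to 164 mm above the table (this point at 148 mm), free all round above the lever, to be pushed or gripped from above. It circles lock_hinge at a radius of 75 mm.
- lock_hinge (a point): Point on the lever's vertical hinge axis, on the bridge of the fixed stand, 46 mm from the column's axis towards -x of the column, 131 mm above the table.
- bottle_a: Bystander: a white plastic bottle beside the stand, 64 mm across, 120 mm tall; not to be moved. Origin at the centre of its underside.
- bottle_b: Bystander: a white plastic bottle, 64 mm across, 120 mm tall; not to be moved. Origin at the centre of its underside.
- jar: Bystander: a small amber jar standing on the stand's base plate under the funnel, 44 mm across, 55 mm tall; not to be moved. Origin at the centre of its underside.
- mortar: Bystander: a white ceramic mortar (bowl) beside the stand, 116 mm across, 65 mm tall; not to be moved. Origin at the centre of its underside.
- pestle: Bystander: a white ceramic pestle lying down, 110 mm long, 28 mm thick; its origin is at its thick end; not to be moved.
- cups: Bystander: a stack of paper cups, 78 mm across, 122 mm tall; not to be moved. Origin at the centre of its underside.

How it is judged:
By the outcome, as a careful person would: the job done as asked, in the order asked, and still so for the second after the job is handed in, with the robot touching nothing.
It also fails if it takes over 70 s, if anything falls off the work surface, if the arm or the gripper's body presses on something with over 40 N, if the wrist force passes 120 N, or if a joint passes its speed limit or range.

### The arm

A 6-joint arm with a two-finger parallel gripper is mounted at the origin on the work surface. World frame = base frame: x ahead of the robot, y to its left, z up, the work surface at z = 0. Lengths are in m, angles in rad, forces in N, time in s.
With the tool pointing down it reaches from about 0.3 to 0.775 m from the base axis. Payload 14.6 kg.
Tool frame: the origin (TCP) lies on the centre line of the jaws, within the pads' length; the fingertips stand 17 mm ahead of it and the grasp point (between the pads) lies 2 mm behind it (finger_overhang is the distance from the TCP to the fingertips, in m); x points along the fingers, z is the direction in which the jaws open and shut, and the axes are right-handed (so a half turn about x gives the same grasp; the last joint's range is limited). The gripper opens to 85 mm and grips with 20 to 120 N. Pads are 22 mm wide; open, the fingers measure 114 mm over their backs; the gripper's body (76 mm by 85 mm) begins 54 mm behind the grasp point. The pads swing forward as they close: fully open they stand 13 mm farther back than shut.
Start: joints at [-1.345, 0.3, 1.521, -0, 1.321, -0.067], TCP at [0.159, -0.527, 0.248] pointing down, gripper open.
Joint ranges: [-3.03, 3.03], [-0.79, 2.21], [0.23, 2.52], [-1.04, 4.18], [0, 3.07], [-2.55, 2.55]. Speed limits (rad/s): [2.22, 2.22, 2.57, 3.14, 3.14, 3.14].

### API

Orientations are given as a rotation vector (axis times angle).
In Python, from plant import state, camera, finish_job, find_in, finger_overhang gives the robot as it stands.
- The arm moves only by the shell command python3 -m crank 'ROWS' [FORCE]. ROWS is JSON, one flat list of numbers, 5 for each row, row after row: the shift along the tool's x, y, z in mm, then the turn about the tool's x in degrees, then the gripper's target within -1 to 1 (shut at 1, half-way at 0, fully open at -1). A call has 1 to 10 rows; each row is the pose to reach, as a shift and turn from the pose commanded when the call began, along the tool's axes at that moment; what a row does not reach only later rows make up. A row lasts 1/8 s, in which the tool goes at most 62.5 mm and 10.7 degrees, less where a joint would pass 70% of its speed; a pose out of reach is approached as far as the arm can. A call with a gripper value outside its range is refused whole. The fingers move at their own pace and stop on an object; FORCE is the grip in N (left out, the last holds). Time passes only in rows, so rows that repeat a pose let the fingers close. It gives the time, the measured TCP pose, the force and the opening at its end, in the units of the state.
- state(): the state, without advancing time (a new reading comes with each control period).
- camera(name): name is "side" or "top"; returns a dict with "img" (400x640x3 uint8, red, green, blue), "z_map" (400x640 float32, m along the optical axis (not along the pixel's ray), 0 where there is no reading), "K" (3x3 intrinsics, pixels), "origin" and "attitude" of the camera in the world. Camera axes: x right, y down, z forward; pixel columns grow to the right and rows downward; lengths in m; the calibration is good to about 2 mm. A picture is of the moment at which its call begins.
- finish_job(): hands the job in, once; it reports no verdict.
Trained networks look in a picture, given as the dict that the camera call returned (one of the last four; its "shot" number tells which), for a name from the list of things; names that differ only in an ending like _2 or _b are one class to them, and where a whole thing is asked for, a point or a joint stands for the part that bears it (a point fixed in the world has none). Each returns a list of dicts, best first, with "conf" (0 to 1); they miss things now and then, are a little off and sometimes report something else, mostly with a low value. They report only what shows in the picture. A call takes as long as a camera call.
- find_in(query, picture): "rect" ([left, top, width, height] in pixels, round what is visible of it).
The state is a dict: "time": time; "joint_positions": joint angles; "qvel": joint speeds; "effort": joint torques, N m; "eef_pos": TCP position; "ee_rot": TCP orientation; "contact_force": force on the tool from outside, world axes, zero at the start; "ft_torque": the same for the moment, N m; "opening": opening from 0.0 (shut) to 1.0 (fully open).
Only numpy, scipy, OpenCV 4.12 (cv2) and the standard library are available. Lean on these libraries where they do the work, as an engineer would, in place of code of your own. Each camera call takes 0.05 s, during which the arm holds its last target. There are 200 camera calls.

## Working session

There is one attempt and no reset: what is moved stays moved. The work goes in short steps, Python scripts to look and compute and a shell command to move; the robot and the scene stay as the last step left them, time stands still between calls to the robot, and variables do not carry over. Pictures are saved under pics/ and viewed, about 8 in all and at most 12, crops included, and the job is handed in when it is done.

```bash
mkdir -p pics; cat > h.py <<'E'
import numpy as np, cv2
from scipy.spatial.transform import Rotation as R
from plant import *
def rot(a):
    a=np.array(a); 
    return a if a.shape==(3,3) else (R.from_rotvec(a).as_matrix() if a.size==3 else R.from_quat(a).as_matrix())
def cloud(c):
    z=c["z_map"]; K=c["K"]; v,u=np.mgrid[:z.shape[0],:z.shape[1]]
    p=np.stack([(u-K[0,2])/K[0,0]*z,(v-K[1,2])/K[1,1]*z,z],-1)
    w=p@rot(c["attitude"]).T+np.array(c["origin"]); w[z<=0]=np.nan
    return w
E
python3 - <<'E'
from h import *
s=state(); print(s)
for n in("side","top"):
    c=camera(n); print(n,c["origin"],c["attitude"],c["K"][0])
    cv2.imwrite(f"pics/{n}1.png",c["img"][...,::-1]); np.savez(n+"1.npz",w=cloud(c),img=c["img"],z=c["z_map"])
    w=cloud(c)
    for q in["grip_bar","lock_peg","lock","ratchet","pull_knob","funnel","column","lock_hinge"]:
        for d in find_in(q,c)[:2]:
            x,y,a,b=d["rect"]; u,v=int(x+a/2),int(y+b/2)
            print(q,round(d["conf"],2),[int(t) for t in d["rect"]],np.round(w[v,u],3))
E
```

```text
{'time': 0.0, 'joint_positions': array([-1.34456940e+00,  3.00464546e-01,  1.52160139e+00, -2.53239213e-05,
        1.32070848e+00, -6.66018752e-02]), 'qvel': array([-4.86197581e-04, -1.15765304e-03, -4.02654944e-04,  8.61113476e-05,
       -8.75822197e-04, -1.79108647e-04]), 'effort': array([ 1.93518526e-04, -5.43497801e+01, -3.61791766e+01, -4.81057498e-05,
        3.92853559e-03, -1.15531299e-05]), 'eef_pos': array([ 0.15870451, -0.52637135,  0.24771631]), 'ee_rot': array([ 0.99157881,  1.33455637, -0.99033646]), 'contact_force': array([-0.39460991, -0.13247824,  0.58236421]), 'ft_torque': array([ 0.04978246, -0.05981606, -0.02747411]), 'opening': 1.000819320511898}
side [ 0.344687   -1.11932257  1.24755028] [-2.33202801  0.2233969  -0.11998569] [499.7917939    0.         324.77174062]
grip_bar 0.77 [310, 160, 42, 56] [ 0.658  0.205 -0.004]
lock_peg 0.51 [322, 232, 37, 34] [ 0.622 -0.107  0.018]
lock_peg 0.47 [277, 181, 27, 18] [ 0.511  0.218 -0.002]
lock 0.53 [277, 188, 26, 10] [0.488 0.062 0.131]
ratchet 0.36 [308, 180, 3, 12] [0.561 0.101 0.115]
ratchet 0.33 [329, 198, 14, 14] 
[... 234 characters left out ...]

top [ 0.43572935 -0.01554311  1.27360897] [-2.13946477  2.15877323 -0.15333376] [418.4994049    0.         319.91460416]
grip_bar 0.85 [268, 160, 35, 53] [0.634 0.074 0.151]
lock_peg 0.72 [133, 219, 30, 29] [0.516 0.465 0.098]
lock_peg 0.65 [281, 222, 19, 30] [0.499 0.061 0.137]
lock 0.74 [281, 223, 20, 29] [0.496 0.058 0.138]
ratchet 0.7 [264, 209, 23, 9] [0.564 0.107 0.12 ]
ratchet 0.29 [336, 178, 38, 34] [ 0.633 -0.126  0.005]
pull_knob 0.65 [263, 209, 24, 10] [0.564 0.107 0.12 ]
funnel 0.67 [268, 162, 33, 52] [0.631 0.079 0.15 ]
column 0.57 [268, 161, 34, 53] [0.63  0.076 0.155]
lock_hinge 0.67 [283, 221, 16, 33] [0.499 0.061 0.137]
lock_hinge 0.67 [272, 158, 32, 59] [0.631 0.068 0.152]
```

```bash
python3 - <<'E'
from h import *
a=np.load("top1.npz")["img"][130:270,230:400,::-1]; b=np.load("side1.npz")["img"][110:250,230:400,::-1]
cv2.imwrite("pics/crop1.png",np.vstack([cv2.resize(t,None,fx=2.1*1,fy=2.1,interpolation=2) for t in (a,b)]) if 0 else np.hstack([cv2.resize(t,(395,325),interpolation=2) for t in(a,b)]))
w=np.load("top1.npz")["w"]
m=(w[...,2]>.2)&(w[...,2]<.26)&(w[...,0]>.4)
v,u=np.nonzero(m); print("hi",len(u),np.c_[u,v,np.round(w[m]*1000)].astype(int)[:120].tolist())
w=np.load("side1.npz")["w"]
m=(w[...,2]>.2)&(w[...,2]<.26)&(w[...,0]>.4)
v,u=np.nonzero(m); print("hi",len(u),np.c_[u,v,np.round(w[m]*1000)].astype(int)[:120].tolist())
E
```

```text
hi 1137 [[15, 110, 840, 794, 200], [16, 110, 840, 791, 201], [18, 110, 839, 784, 203], [19, 110, 840, 782, 202], [20, 110, 840, 780, 201], [23, 110, 840, 772, 201], [26, 110, 840, 764, 201], [16, 111, 837, 790, 202], [27, 111, 837, 761, 201], [33, 111, 837, 746, 200], [34, 111, 837, 743, 200], [16, 112, 834, 791, 201], [20, 112, 834, 780, 201], [21, 112, 834, 777, 201], [31, 112, 834, 750, 201], [33, 112, 834, 746, 200], [38, 112, 834, 731, 202], [41, 112, 834, 724, 201], [42, 112, 834, 721, 201], [14, 113, 832, 796, 200], [17, 113, 830, 785, 204], [20, 113, 831, 779, 202], [23, 113, 831, 771, 202], [27, 113, 832, 761, 200], [29, 113, 831, 756, 201], [31, 113, 831, 750, 201], [32, 113, 831, 747, 202], [41, 113, 831, 724, 200], [43, 113, 831, 718, 202], [44, 113, 830, 715, 202], [22, 114, 829, 774, 200], [23, 114, 828, 771, 202], [24, 114, 829, 769, 200], [25, 114, 829, 766, 200], [29, 114, 828, 753, 204], [40, 114, 828, 726, 202], [41, 114, 828, 723, 201], [47, 114, 828, 707, 202], [48, 114, 828, 705, 201], [49, 114, 827, 701, 203], [50, 114, 828, 699, 201], [19, 115, 826, 781, 202],
[... 4577 characters left out ...]
542, 5, 1948, 1132, 212], [543, 5, 1939, 1113, 220], [544, 5, 1949, 1118, 218], [545, 5, 1943, 1102, 225], [546, 5, 1946, 1098, 226], [547, 5, 1954, 1101, 224], [548, 5, 1952, 1090, 229], [549, 5, 1948, 1078, 234], [550, 5, 1949, 1071, 237], [551, 5, 1944, 1056, 244], [552, 5, 1944, 1049, 247], [553, 5, 1953, 1053, 244], [554, 5, 1943, 1033, 253], [555, 5, 1952, 1038, 251], [556, 5, 1951, 1029, 254], [557, 5, 1956, 1028, 255], [558, 5, 1955, 1020, 258], [540, 6, 1948, 1146, 201], [541, 6, 1949, 1139, 204], [542, 6, 1948, 1131, 207], [543, 6, 1951, 1127, 209], [544, 6, 1952, 1120, 212], [545, 6, 1945, 1102, 220], [546, 6, 1934, 1078, 230], [547, 6, 1948, 1091, 224], [548, 6, 1948, 1083, 227]]
```

View pics/crop1.png

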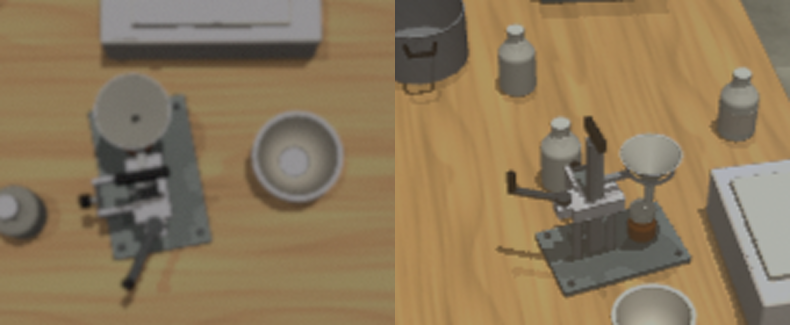

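View pics/top1.png

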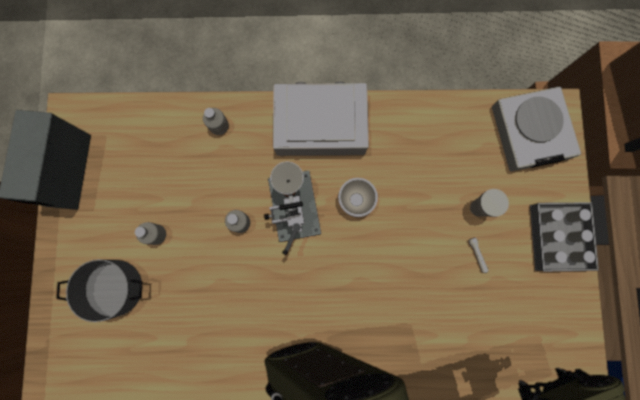

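The top view shows the funnel at about (287,178), the black grip bar at (291,206), the knob at (267,216) and the peg at (285,252). The column's +x points roughly along world +x. Next I'll refine these positions.

```bash
cat >> h.py <<'E'
def ray(c,u,v,z):
    K=c["K"]; d=rot(c["attitude"])@np.array([(u-K[0,2])/K[0,0],(v-K[1,2])/K[1,1],1]); o=np.array(c["origin"])
    return o+d*(z-o[2])/d[2]
E
python3 - <<'E'
from h import *
c=camera("top"); s=camera("side"); w=cloud(c)
g=cv2.cvtColor(c["img"],cv2.COLOR_RGB2GRAY)
print(np.array2string(g[198:214,276:308],max_line_width=250))
print((w[198:214,276:308,2]*1000).round().astype(int))if 0 else None
for n,(u,v,z) in dict(bar=(291.2,205.6,.245),peg=(285,251.8,.164),knob=(266.5,216,.12),funnel=(287,178.3,.175)).items(): print(n,ray(c,u,v,z).round(3))
x=lambda cc,nm,r,f:cv2.imwrite(nm,cv2.resize(cc["img"][r[1]:r[3],r[0]:r[2],::-1],None,fx=f,fy=f,interpolation=0))
A=cv2.resize(c["img"][165:260,255:320,::-1],None,fx=6,fy=6,interpolation=0)
B=cv2.resize(s["img"][155:250,270:335,::-1],None,fx=6,fy=6,interpolation=0)
cv2.imwrite("pics/crop2.png",np.hstack([A,B]))
E
```

```text
[[ 56  61  60  59  59  58  59  69  82  94  98 100 108 126 136 136 129 131 139 143 144 146 139 112  86  85  88  86  87  88  88  87]
 [ 58  58  59  57  58  58  62  80 108 124 130 130 133 137 139 137 132 137 145 146 147 146 140 112  89  85  87  88  86  86  87  87]
 [ 60  57  60  59  58  61  62  83 118 139 144 144 144 140 139 138 137 139 144 143 140 137 133 108  83  80  85  86  86  88  86  87]
 [ 59  58  59  56  59  58  59  80 118 142 146 146 143 139 132 132 132 132 135 126 117 110 102  81  60  60  73  84  87  87  88  87]
 [ 58  58  58  60  58  58  61  74 112 133 137 137 136 127 113 105 101  98  96  86  74  64  59  46  33  36  57  78  86  88  86  89]
 [ 58  60  59  60  57  56  56  67  97 108 110 104  99  89  77  64  56  51  49  43  39  35  34  29  29  31  47  71  84  87  87  88]
 [ 70  68  64  56  48  46  42  48  63  68  64  58  53  47  40  35  31  31  28  29  28  27  28  30  26  25  41  68  82  86  87  85]
 [101  95  83  60  37  30  27  27  31  35  34  29  29  28  27  26  29  26  30  26  21  23  25  30  32  33  49  72  85  87  88  86]
 [128 120  96  63  35  24  25  29  25  24  27  28  2
[... 396 characters left out ...]
92  99  96  85  75  68  56  50  72 116 142 139 114  90  88  86  87  87  86]
 [ 96  98  97  89  76  72  80  77  65  54  53  63  81  91  91  86  72  63  53  46  39  63 113 139 140 117  93  87  88  88  89  86]
 [ 99 100 101  97  95  94  96  96  82  67  63  67  67  65  57  55  46  43  39  35  34  60 107 134 139 121  98  88  87  89  88  88]
 [ 99 102 102 100 100  99 100  99  92  83  79  74  63  52  42  35  37  35  34  32  34  50  85 111 125 123 105  90  88  89  88  88]
 [100 101 101 101 100  99 101 100  96  83  74  69  60  50  42  32  35  34  33  35  34  38  59  84 105 119 108  90  86  90  87  89]]
bar [0.57  0.053 0.245]
peg [0.458 0.075 0.164]
knob [0.558 0.13  0.12 ]
funnel [0.653 0.069 0.175]
```

View pics/crop2.png

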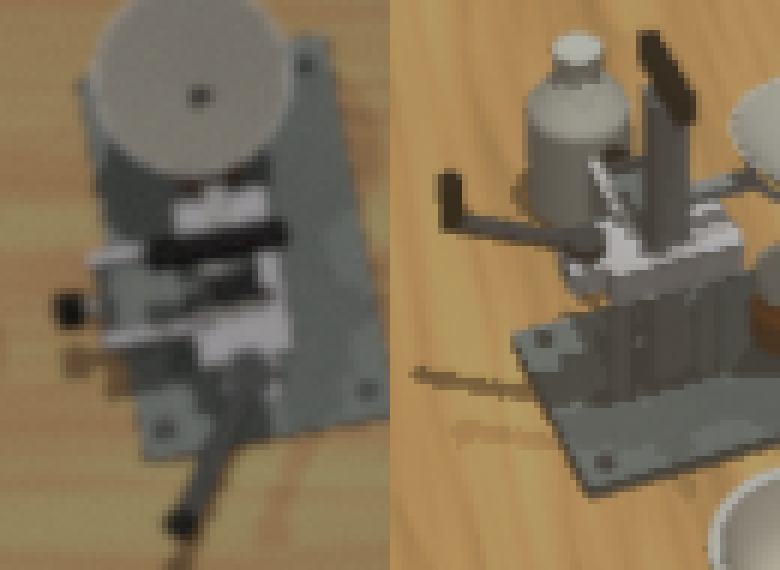

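```bash
cat >> h.py <<'E'
def plan(target,yaw_z=None):
    s=state(); M=rot(s["ee_rot"]); d=np.array(target)-s["eef_pos"]
    o="shift mm %s"%np.round(M.T@d*1000,1)
    if yaw_z is not None:
        for k in(0,180):
            g=np.array([np.cos(np.radians(yaw_z+k)),np.sin(np.radians(yaw_z+k)),0]); t=M.T@g
            o+=" turn %.1f"%np.degrees(np.arctan2(-t[1],t[2]))
    return o
E
python3 - <<'E'
from h import *
c=camera("top"); s=camera("side"); st=state(); print(rot(st["ee_rot"]).round(3))
g=cv2.cvtColor(c["img"],cv2.COLOR_RGB2GRAY)
def comp(g,seed,th):
    n,l=cv2.connectedComponents((g<th).astype(np.uint8),connectivity=4); m=l==l[seed[1],seed[0]]; v,u=np.nonzero(m); return u,v
u,v=comp(g[:210],(290,206),36); k=(u>278)&(v>200)&(u<304); u,v=u[k],v[k]; print(len(u),cv2.minAreaRect(np.c_[u,v].astype(np.float32)))
p=np.polyfit(u,v,1); a=ray(c,280,np.polyval(p,280),.241);b=ray(c,301,np.polyval(p,301),.241); print("bar yaw",np.degrees(np.arctan2(-(a-b)[0],(a-b)[1])), ray(c,(u.min()+u.max())/2,np.polyval(p,(u.min()+u.max())/2),.241),u.min(),u.max())
print("side bar",ray(s,316.2,167.5,.235))
gs=cv2.cvtColor(s["img"],cv2.COLOR_RGB2GRAY)
for n,cc,gg,seed,z in(("peg",c,g,(285,252),.16),("knob",c,g,(266,216),.12),("pegS",s,gs,(275,189),.148),("barS",s,gs,(317,168),.235)):
    u,v=comp(gg,seed,45); print(n,len(u),u.min(),u.max(),v.min(),v.max(),u.mean(),v.mean(),ray(cc,u.mean(),v.mean(),z))
print(plan([.57,.053,.32],9.5))
E
```

```text
[[-0.     0.957  0.289]
 [-0.     0.289 -0.957]
 [-1.    -0.     0.   ]]
81 ((290.5486755371094, 205.80812072753906), (4.574902534484863, 21.522838592529297), 81.02737426757812)
bar yaw 8.530028755580217 [0.57087727 0.05538925 0.241     ] 280 301
side bar [0.57242199 0.05240415 0.235     ]
peg 12 283 287 250 253 285.0 251.83333333333334 [0.45839989 0.07538139 0.16      ]
knob 14 265 268 215 218 266.2857142857143 216.64285714285714 [0.55643243 0.13071645 0.12      ]
pegS 186233 0 639 0 399 299.8690672437216 222.473374750984 [ 0.49590426 -0.09003553  0.148     ]
barS 186233 0 639 0 399 299.8690672437216 222.473374750984 [ 0.48393946 -0.17147607  0.235     ]
shift mm [ -71.7  561.  -436.2] turn -82.7 turn 97.3
```

```bash
python3 -m crank '[-40,0,0,0,-1,-70,40,-30,-8,-1,-72,88,-68,-18,-1,-72,136,-106,-28,-1,-72,184,-143,-38,-1,-72,232,-180,-48,-1,-72,280,-218,-58,-1,-72,328,-255,-68,-1,-72,376,-292,-78,-1,-72,424,-330,-83,-1]'; python3 -c "
from h import *
print(plan([.571,.054,.32],9))"
```

```text
time: 2.35
eef_pos: [0.4703, -0.0864, 0.3205]
ee_rot: [-0.138, 1.566, 0.137]
contact_force: [1.3, -1.4, -0.0]
opening: 0.999
shift mm [  0.6 120.7 123.6] turn 1.0 turn -179.0
```

```bash
python3 -m crank '[0,40,41,0,-0.2,0,80,82,0,-0.2,0,110,113,0,-0.2,0,121,124,0,-0.2,0,121,124,0,-0.2,0,121,124,0,-0.2]'; python3 - <<'E'
from h import *
print(plan([.571,.054,.32],9))
c=camera("top"); s=camera("side")
A=cv2.resize(c["img"][165:260,255:320,::-1],None,fx=6,fy=6,interpolation=0)
B=cv2.resize(s["img"][125,:][None] if 0 else s["img"][125:220,280:345,::-1],None,fx=6,fy=6,interpolation=0)
cv2.imwrite("pics/crop3.png",np.hstack([A,B]))
E
```

```text
time: 3.1
eef_pos: [0.5707, 0.0509, 0.3205]
ee_rot: [-0.133, 1.567, 0.133]
contact_force: [-0.4, 1.1, -0.7]
opening: 0.599
shift mm [0.5 3.  0.8] turn 0.7 turn -179.3
```

View pics/crop3.png

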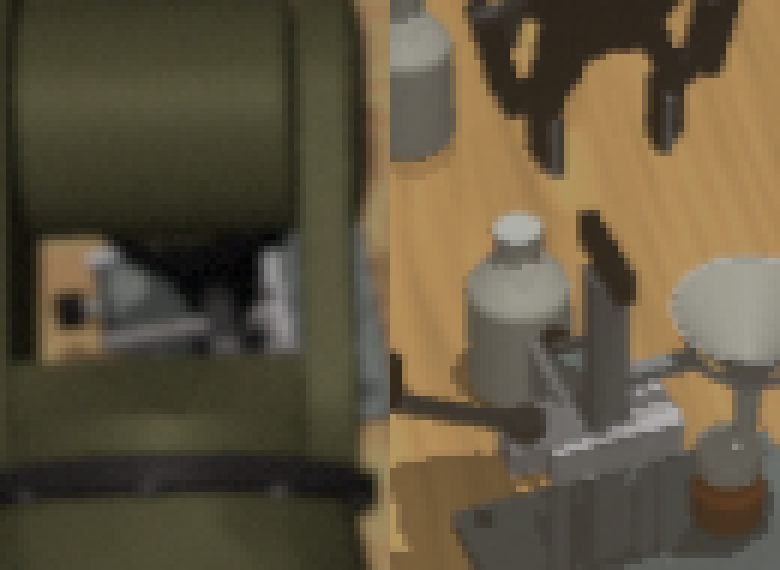

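```bash
python3 -m crank '[20,3,1,0.7,-0.2,40,3,1,0.7,-0.2,60,3,1,0.7,-0.2,72,3,1,0.7,-0.2,77,3,1,0.7,-0.2,77,3,1,0.7,-0.2,77,3,1,0.7,-0.2]' 20; python3 - <<'E'
from h import *
print(plan([.571,.054,.244],9))
s=camera("side")
cv2.imwrite("pics/crop4.png",cv2.resize(s["img"][115:215,260:360,::-1],None,fx=6,fy=6,interpolation=0))
E
```

```text
time: 4.08
eef_pos: [0.5718, 0.0551, 0.244]
ee_rot: [-0.124, 1.566, 0.124]
contact_force: [-0.1, -0.1, -0.5]
opening: 0.597
shift mm [-0.  -1.  -0.9] turn 0.1 turn -179.9
```

View pics/crop4.png

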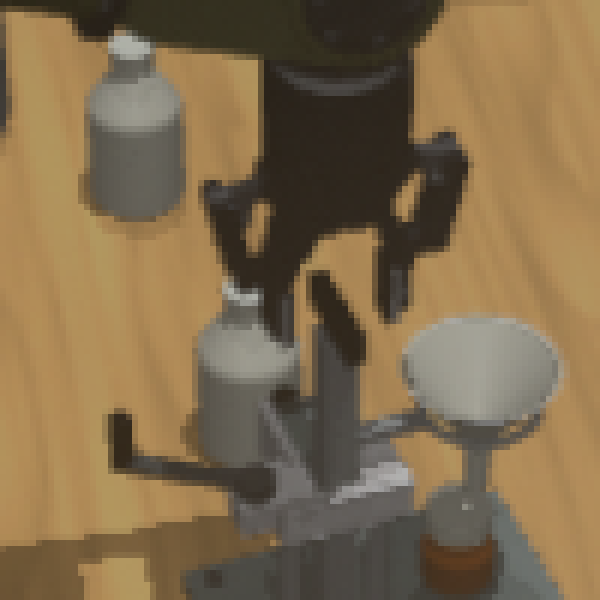

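```bash
python3 -c "
from h import *
print(finger_overhang() if callable(finger_overhang) else finger_overhang)"; python3 -m crank '[0,0,0,0,0.3,0,0,0,0,0.5,0,0,0,0,0.7,0,0,0,0,1,0,0,0,0,1,0,0,0,0,1]' 20;  python3 -c "
from h import *
print(state()['ft_torque'],state()['eef_pos'])"
```

```text
0.017
time: 4.88
eef_pos: [0.5727, 0.0554, 0.2435]
ee_rot: [-0.125, 1.564, 0.125]
contact_force: [11.5, 1.6, -3.1]
opening: 0.137
[ 0.30264762 -1.85816949  0.30526949] [0.5726942  0.05537541 0.24352429]
```

```bash
python3 -m crank '[0,0,1,0,1,0,0,1,0,1,0,0,1,0,1]' 70;  python3 -c "
from h import *
print(state()['ft_torque'],state()['eef_pos'])"
```

```text
time: 5.25
eef_pos: [0.5728, 0.0554, 0.2437]
ee_rot: [-0.125, 1.566, 0.125]
contact_force: [4.9, 1.1, 4.6]
opening: 0.121
[ 0.09866475 -0.546198    0.64146872] [0.57284299 0.05537839 0.24368364]
```

```bash
cat > /tmp/f.sh <<'E'
grep -E "eef_pos|contact" | awk -F'[][,]' '/eef/{z=$4} /contact/{print z, $2,$3,$4}'
E
( python3 -m crank '[-0.5,0,0.6,0,1,-0.5,0,0.6,0,1]'; for i in 1; do :; done
python3 -m crank '[-0.5,0,0,0,1,-1,0,0,0,1]'
python3 -m crank '[-0.5,0,0,0,1,-1,0,0,0,1]'
python3 -m crank '[-0.5,0,0,0,1,-1,0,0,0,1]'
python3 -m crank '[-0.5,0,0,0,1,-1,0,0,0,1]'
python3 -m crank '[-0.5,0,0,0,1,-1,0,0,0,1]'
python3 -m crank '[-0.5,0,0,0,1,-1,0,0,0,1]'
python3 -m crank '[-0.5,0,0,0,1,-1,0,0,0,1]'
python3 -m crank '[-0.5,0,0,0,1,-1,0,0,0,1]' ) | sh /tmp/f.sh
```

```text
0.2437 -1.3  0.3  2.0
 0.2438 0.9  0.6  -7.9
 0.2453 0.4  -0.4  -7.9
 0.2467 -2.1  -0.1  -7.2
 0.2474 -2.2  -1.2  -10.6
 0.2483 -2.9  -1.0  -13.4
 0.2495 -4.6  -1.6  -14.8
 0.2507 -5.0  -3.0  -13.9
 0.2516 -4.3  -0.1  -14.0
```

```bash
(
python3 -m crank '[-0.5,0,-0.3,0,1,-1,0,-0.3,0,1]'
python3 -m crank '[-0.5,0,0,0,1,-1,0,0,0,1]'
python3 -m crank '[-0.5,0,0,0,1,-1,0,0,0,1]'
python3 -m crank '[-0.5,0,0,0,1,-1,0,0,0,1]'
python3 -m crank '[-0.5,0,0,0,1,-1,0,0,0,1]'
python3 -m crank '[-0.5,0,0,0,1,-1,0,0,0,1]'
python3 -m crank '[-0.5,0,0,0,1,-1,0,0,0,1]'
python3 -m crank '[-0.5,0,0,0,1,-1,0,0,0,1]'
python3 -m crank '[-0.5,0,0,0,1,-1,0,0,0,1]'
python3 -m crank '[-0.5,0,0,0,1,-1,0,0,0,1]' ) | sh /tmp/f.sh
```

```text
0.2534 -6.2  -1.0  -8.1
 0.2549 -8.3  -2.4  -2.8
 0.2558 -5.4  -1.6  -6.8
 0.2566 -5.7  -1.7  -8.1
 0.2576 -5.1  -1.2  -7.1
 0.2586 -6.0  -1.6  -6.9
 0.2596 -6.3  0.5  -7.2
 0.2606 -5.9  -0.7  -6.9
 0.2614 -4.2  -0.2  -10.1
 0.2619 -2.8  -1.0  -12.1
```

```bash
(
python3 -m crank '[-0.5,0,-0.4,0,1,-1,0,-0.4,0,1]'
python3 -m crank '[-0.5,0,0,0,1,-1,0,0,0,1]'
python3 -m crank '[-0.5,0,0,0,1,-1,0,0,0,1]'
python3 -m crank '[-0.5,0,0,0,1,-1,0,0,0,1]'
python3 -m crank '[-0.5,0,0,0,1,-1,0,0,0,1]'
python3 -m crank '[-0.5,0,0,0,1,-1,0,0,0,1]'
python3 -m crank '[-0.5,0,0,0,1,-1,0,0,0,1]'
python3 -m crank '[-0.5,0,0,0,1,-1,0,0,0,1]'
python3 -m crank '[-0.5,0,0,0,1,-1,0,0,0,1]'
python3 -m crank '[-0.5,0,0,0,1,-1,0,0,0,1]'
python3 -m crank '[-0.5,0,0,0,1,-1,0,0,0,1]'
python3 -m crank '[-0.5,0,0,0,1,-1,0,0,0,1]' ) | sh /tmp/f.sh
```

```text
0.263 3.2  0.2  -11.5
 0.2639 5.9  0.1  -12.7
 0.2649 6.2  0.8  -11.6
 0.2659 5.4  0.7  -11.4
 0.2673 5.1  0.1  -7.7
 0.2687 4.5  1.4  -2.5
 0.2696 6.9  1.2  -1.8
 0.2699 9.1  1.5  -6.6
 0.2706 8.1  1.4  -7.3
 0.2716 9.3  1.3  -7.4
 0.2726 9.5  0.9  -7.4
 0.2734 9.6  1.7  -10.3
```

```bash
(
python3 -m crank '[-0.5,0,0.3,0,1,-1,0,0.3,0,1]'
python3 -m crank '[-0.5,0,0,0,1,-1,0,0,0,1]'
python3 -m crank '[-0.5,0,0,0,1,-1,0,0,0,1]'
python3 -m crank '[-0.5,0,0,0,1,-1,0,0,0,1]'
python3 -m crank '[-0.5,0,0,0,1,-1,0,0,0,1]'
python3 -m crank '[-0.5,0,0,0,1,-1,0,0,0,1]'
python3 -m crank '[-0.5,0,0,0,1,-1,0,0,0,1]'
python3 -m crank '[-0.5,0,0,0,1,-1,0,0,0,1]'
python3 -m crank '[-0.5,0,0,0,1,-1,0,0,0,1]'
python3 -m crank '[-0.5,0,0,0,1,-1,0,0,0,1]'
python3 -m crank '[-0.5,0,0,0,1,-1,0,0,0,1]'
python3 -m crank '[-0.5,0,0,0,1,-1,0,0,0,1]' ) | sh /tmp/f.sh
```

```text
0.2739 8.2  1.3  -10.7
 0.2749 7.7  0.2  -10.9
 0.2759 8.3  1.5  -12.3
 0.2768 7.2  1.8  -12.2
 0.2778 8.8  -0.1  -11.9
 0.2791 6.9  1.0  -7.8
 0.2807 4.5  0.1  -2.5
 0.2818 6.0  0.5  -5.2
 0.2823 7.2  0.6  -6.7
 0.2833 6.5  0.6  -6.8
 0.2843 6.6  0.5  -7.4
 0.2853 7.2  1.2  -7.3
```

```bash
(
python3 -m crank '[-0.5,0,0.3,0,1,-1,0,0.3,0,1]'
python3 -m crank '[-0.5,0,0,0,1,-1,0,0,0,1]'
python3 -m crank '[-0.5,0,0,0,1,-1,0,0,0,1]'
python3 -m crank '[-0.5,0,0,0,1,-1,0,0,0,1]'
python3 -m crank '[-0.5,0,0,0,1,-1,0,0,0,1]'
python3 -m crank '[-0.5,0,0,0,1,-1,0,0,0,1]'
python3 -m crank '[-0.5,0,0,0,1,-1,0,0,0,1]'
python3 -m crank '[-0.5,0,0,0,1,-1,0,0,0,1]' ) | sh /tmp/f.sh; python3 -c "
from h import *
print(state()['time'])"
```

```text
0.2864 2.6  1.7  -7.6
 0.2877 1.1  0.2  -6.3
 0.2887 0.2  0.1  -6.2
 0.2895 1.1  -0.7  -8.8
 0.2904 -1.5  0.2  -11.8
 0.2917 -1.5  -0.3  -11.4
 0.2927 -3.4  0.0  -11.4
 0.2938 -4.5  -0.9  -12.0
18.0
```

```bash
(
python3 -m crank '[-0.5,0,0,0,1,-1,0,0,0,1]'
python3 -m crank '[-0.5,0,0,0,1,-1,0,0,0,1]'
python3 -m crank '[-0.5,0,0,0,1,-1,0,0,0,1]' ) | sh /tmp/f.sh
```

```text
0.2951 -7.1  -1.6  -9.1
 0.2968 -8.1  -1.7  -2.5
 0.2978 -7.3  -1.6  -6.7
```

```bash
(
python3 -m crank '[0.2,0,-0.2,0,1,0.4,0,-0.2,0,1]'
python3 -m crank '[0.2,0,0,0,1,0.4,0,0,0,1]'
python3 -m crank '[0.2,0,0,0,1,0.4,0,0,0,1]'
python3 -m crank '[0.2,0,0,0,1,0.4,0,0,0,1]' ) | sh /tmp/f.sh
```

```text
0.2977 -7.3  -0.4  -3.0
 0.2976 -7.8  -1.1  -0.0
 0.2975 -8.4  -0.3  1.1
 0.2974 -9.9  -0.4  4.1
```

```bash
(
python3 -m crank '[-0.4,0,-0.4,0,1,-0.5,0,-0.8,0,1,-0.5,0,-0.8,0,1]'
python3 -m crank '[0,0,0,0,1,0,0,0,0,1]' ) | sh /tmp/f.sh;  python3 - <<'E'
from h import *
print(state()['ft_torque'],state()['opening'],state()['time'])
s=camera("side")
cv2.imwrite("pics/crop5.png",cv2.resize(s["img"][115:215,260:360,::-1],None,fx=6,fy=6,interpolation=0))
E
```

```text
0.2972 3.3  1.2  4.9
 0.2965 6.5  1.8  4.9
[ 0.27014241 -0.80934835  0.68302154] 0.12133082211432086 20.375
```

View pics/crop5.png

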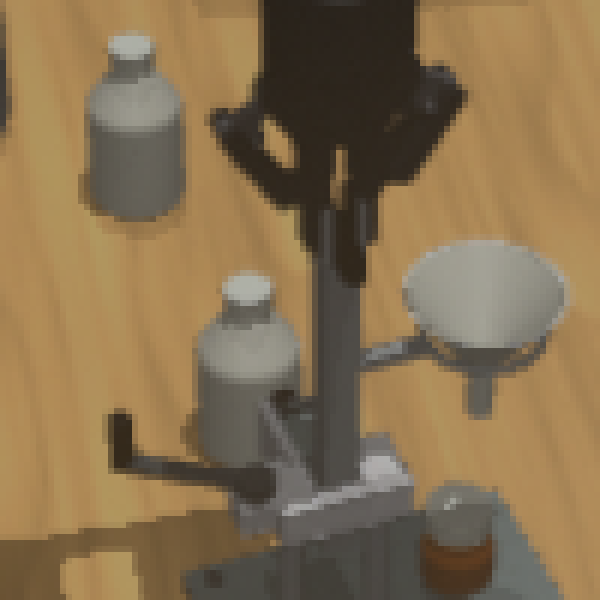

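```bash
(
python3 -m crank '[-0.5,0,0.3,0,1]'
python3 -m crank '[-0.2,0,0,0,1]'
python3 -m crank '[-0.2,0,0,0,1]'
python3 -m crank '[0,0,0,0,1]'  ) | sh /tmp/f.sh
```

```text
0.2965 4.8  0.7  1.2
 0.2965 5.9  1.6  0.5
 0.2965 7.0  1.2  -0.3
 0.2965 6.7  1.3  -0.2
```

```bash
(
python3 -m crank '[0,0,0.3,0,1,0,0,0.6,0,1]'
python3 -m crank '[0,0,0,0,1,0,0,0,0,1]' 20
python3 -m crank '[0,0,0,0,1]'  ) | sh /tmp/f.sh
```

```text
0.2965 1.0  0.2  2.1
 0.2965 0.9  0.6  -0.0
 0.2965 1.6  1.1  0.3
```

```bash
(
python3 -m crank '[0,0,0,0,0.72]'
python3 -m crank '[0,0,0,0,0.65]'
python3 -m crank '[0,0,0,0,0.5,0,0,0,0,0.3,0,0,0,0,0,0,0,0,0,0]' ) | sh /tmp/f.sh
python3 - <<'E'
from h import *
print(state()['opening'],state()['time'])
s=camera("side")
cv2.imwrite("pics/crop6.png",cv2.resize(s["img"][115:215,260:360,::-1],None,fx=6,fy=6,interpolation=0))
E
```

```text
0.2964 1.0  1.2  -1.0
 0.2964 -0.1  1.0  -0.1
 0.2966 -0.9  -0.4  -0.6
0.5020493724165846 22.3
```

View pics/crop6.png

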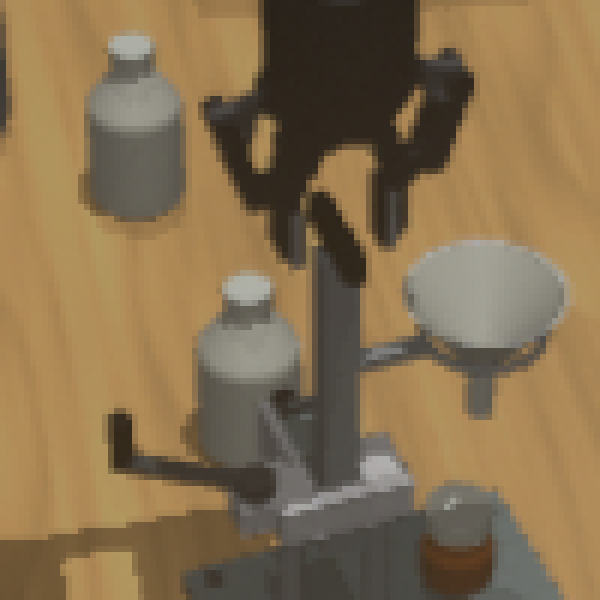

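```bash
(
python3 -m crank '[-15,0,0,0,0,-40,0,0,0,0,-50,0,0,0,0,-50,0,-20,-10,0,-50,10,-50,-20,0,-50,20,-80,-30,0,-50,30,-100,-40,0,-50,38,-110,-50,0,-50,38,-110,-60,0,-50,38,-110,-70,0]'
python3 -m crank '[0,0,0,-10,0,0,0,0,-19,0,0,0,0,-19,0,0,0,0,-19,0]' ) | sh /tmp/f.sh
python3 - <<'E'
from h import *
print(plan([.458,.0755,.345],98),state()['opening'],state()['time'],state()['joint_positions'])
c=camera("top");s=camera("side")
K=c["K"]
A=cv2.resize(c["img"][165:260,255:320,::-1],None,fx=6,fy=6,interpolation=0)
B=cv2.resize(s["img"][125:220,260:325,::-1],None,fx=6,fy=6,interpolation=0)
cv2.imwrite("pics/crop7.png",np.hstack([A,B]))
for z in (.13,.164):
  print(ray(s,260+120/6,115+(465 if z<.15 else 410)/6,z))
E
```

```text
0.3468 -0.3  -0.3  0.3
 0.3466 -0.5  0.4  -0.2
shift mm [ 1.6  0.3 -0. ] turn -0.1 turn 179.9 0.5024562258558007 24.1 [ 8.45170121e-02  4.54301131e-02  1.59179767e+00 -3.99738265e-06
  1.50433008e+00 -1.62367770e+00]
[0.45652296 0.07112917 0.13      ]
[0.45892118 0.07775352 0.164     ]
```

View pics/crop7.png

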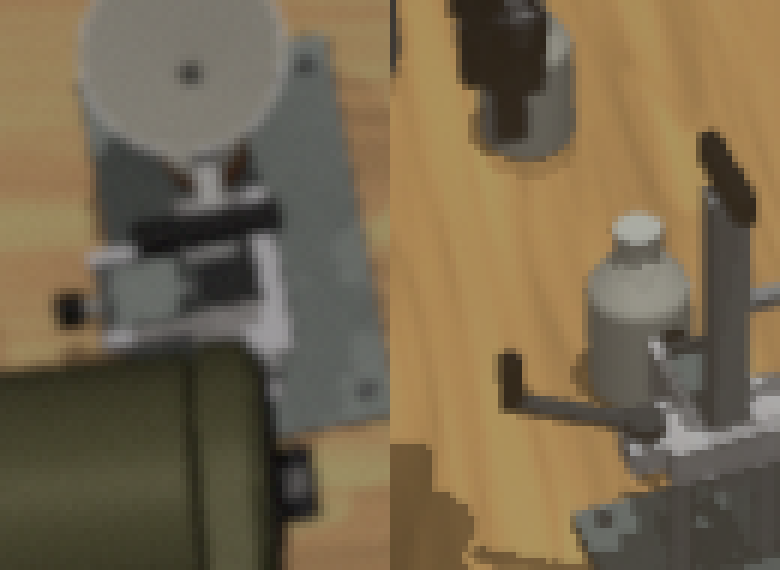

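```bash
(
python3 -m crank '[40,0,0,0,0,80,0,0,0,0,120,0,0,0,0,150,0,0,0,0,175,0,0,0,0,188,0,0,0,0,192,0,0,0,0,192,0,0,0,0]'
python3 -m crank '[0,0,0,0,0.2,0,0,0,0,0.4,0,0,0,0,0.4,0,0,0,0,0.4]' ) | sh /tmp/f.sh
python3 - <<'E'
from h import *
for a in (165,172,180,188,196,204,212,218,222): 
  print(a,plan([.5275+.075*np.cos(np.radians(a)),.048+.075*np.sin(np.radians(a)),.154]))
print(state()['opening'],state()['time'],state()['eef_pos'])
s=camera("side")
cv2.imwrite("pics/crop8.png",cv2.resize(s["img"][125:220,260:345,::-1],None,fx=6,fy=6,interpolation=0))
E
```

```text
0.1551 0.1  0.6  -0.4
 0.1547 -1.0  0.1  -0.7
165 shift mm [ 0.7  4.4 -7.6]
172 shift mm [  0.7   7.5 -16.2]
180 shift mm [  0.7   9.7 -26.5]
188 shift mm [  0.7  10.4 -36.9]
196 shift mm [  0.7   9.7 -47.3]
204 shift mm [  0.7   7.6 -57.6]
212 shift mm [  0.7   4.  -67.4]
218 shift mm [  0.7   0.4 -74.4]
222 shift mm [  0.7  -2.3 -78.9]
0.30017011268096605 25.7 [0.45838137 0.07557082 0.15469307]
```

View pics/crop8.png

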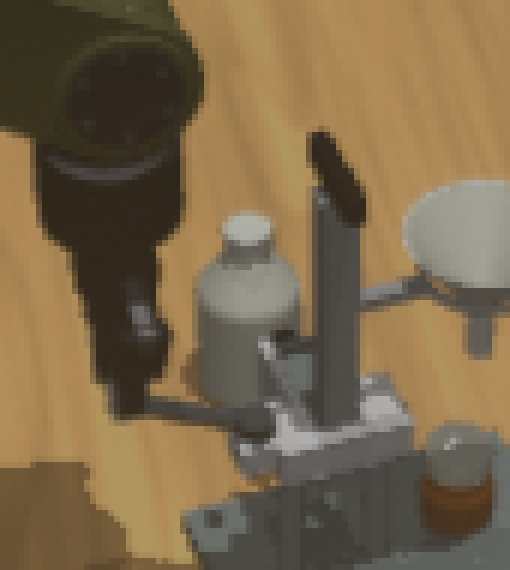

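```bash
(
python3 -m crank '[0,4,-8,0,0.4,0,7,-16,0,0.4]'
python3 -m crank '[0,2,-7,0,0.4,0,3,-14,0,0.4]'
python3 -m crank '[0,0.5,-7,0,0.4,0,0,-14,0,0.4]'
python3 -m crank '[0,-1,-7,0,0.4,0,-2,-14,0,0.4]'
python3 -m crank '[0,-2,-5,0,0.4,0,-3,-9,0,0.4]' ) | sh /tmp/f.sh; python3 -c "
from h import *
print(state()['eef_pos'])"
```

```text
0.1544 -5.0  4.4  0.5
 0.1544 -3.2  2.1  0.5
 0.1546 -2.1  2.7  -0.3
 0.1546 -2.6  2.5  0.4
 0.1546 -1.6  2.2  -0.1
[0.46303608 0.00821205 0.1545812 ]
```

Pushing is smooth at 2–3 N. I'll creep to the stop now.

```bash
(
python3 -m crank '[0,-0.6,-1,0,0.4,0,-1.2,-2,0,0.4]'
python3 -m crank '[0,-0.6,-1,0,0.4,0,-1.2,-2,0,0.4]'
python3 -m crank '[0,-0.6,-1,0,0.4,0,-1.2,-2,0,0.4]'
python3 -m crank '[0,-0.6,-1,0,0.4,0,-1.2,-2,0,0.4]'
python3 -m crank '[0,-0.6,-1,0,0.4]'
python3 -m crank '[0,-0.6,-1,0,0.4]' ) | sh /tmp/f.sh; python3 -c "
from h import *
print(state()['eef_pos'])"
```

```text
0.1546 -1.6  1.7  -0.1
 0.1546 -2.3  1.7  0.3
 0.1546 -1.8  1.6  0.3
 0.1546 -1.6  2.3  -0.0
 0.1546 -1.5  0.8  -0.9
 0.1546 -2.0  1.8  0.0
[ 0.47019149 -0.00059829  0.15458408]
```

```bash
(
python3 -m crank '[0,-0.6,-1,0,0.4]'
python3 -m crank '[0,-0.6,-1,0,0.4]'
python3 -m crank '[0,-0.6,-1,0,0.4]'
python3 -m crank '[0,-0.6,-1,0,0.4]'
python3 -m crank '[0,-0.6,-1,0,0.4]'
python3 -m crank '[0,-0.6,-1,0,0.4]' ) | sh /tmp/f.sh; python3 -c "
from h import *
print(state()['eef_pos'])"
```

```text
0.1546 -1.6  1.5  -0.1
 0.1546 -1.0  1.3  0.4
 0.1546 -1.2  2.6  0.0
 0.1546 -0.9  1.5  -0.5
 0.1545 -8.1  9.3  4.0
 0.1544 -13.9  16.2  6.4
[ 0.47358803 -0.0049185   0.15437727]
```

```bash
(
python3 -m crank '[0,2,3,0,0.3,0,3,5,0,0,0,3,5,0,0,0,3,5,0,0]'
python3 -m crank '[-15,0,0,0,0,-50,0,0,0,0,-100,0,0,0,0,-150,0,0,0,0,-160,-40,0,0,0,-160,-100,0,0,0,-160,-160,0,0,0,-160,-180,0,0,0,-160,-180,0,0,0]' ) | sh /tmp/f.sh
python3 - <<'E'
from h import *
print(state()['time'],state()['eef_pos'])
c=camera("top");s=camera("side")
A=cv2.resize(c["img"][165:260,255:320,::-1],None,fx=6,fy=6,interpolation=0)
B=cv2.resize(s["img"][135:230,265:330,::-1],None,fx=6,fy=6,interpolation=0)
cv2.imwrite("pics/crop9.png",np.hstack([A,B]))
E
```

```text
0.1546 1.2  0.1  -0.6
 0.3143 0.3  0.2  0.4
30.625 [0.64968605 0.02396043 0.31434325]
```

View pics/crop9.png

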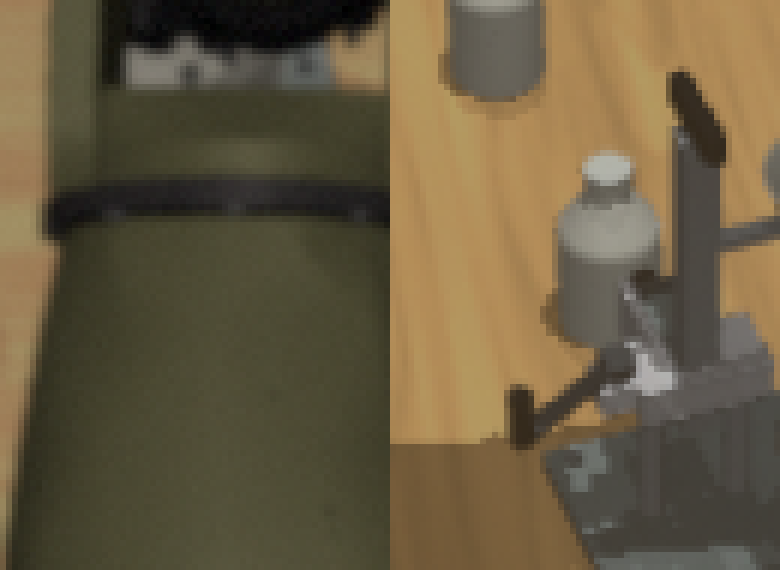

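The retreat went along tool y the wrong way, over the column instead of away from it. It cleared: the bar's pixels haven't moved and there's no contact force. I'll go straight up first, then off to the side.

```bash
(
python3 -m crank '[-30,0,0,0,0,-60,0,0,0,0,-80,0,0,0,0,-80,20,-50,0,0,-80,40,-100,0,0,-80,60,-150,0,0,-80,90,-200,0,0,-80,120,-250,0,0,-80,150,-300,0,0,-80,150,-300,0,0]'
) | sh /tmp/f.sh
python3 - <<'E'
from h import *
print(state()['time'],state()['eef_pos'])
c=camera("top");s=camera("side")
t0=np.load("top1.npz")["img"].astype(int); s0=np.load("side1.npz")["img"].astype(int)
A=cv2.resize(c["img"][160:260,225:385,::-1],None,fx=4,fy=4,interpolation=0)
cv2.imwrite("pics/crop10.png",A)
g=cv2.cvtColor(c["img"],cv2.COLOR_RGB2GRAY)
for nm,seed,z in(("peg",None,.16),("knob",None,.12)):
    x0,x1,y0,y1=(262,272,212,221) if nm=="knob" else (270,320,235,265)
    v,u=np.nonzero(g[y0:y1,x0:x1]<45); print(nm,len(u),u.mean()+x0,v.mean()+y0,ray(c,u.mean()+x0,v.mean()+y0,z))
    if nm=="knob":
        g0=cv2.cvtColor(t0.astype(np.uint8),cv2.COLOR_RGB2GRAY); v,u=np.nonzero(g0[y0:y1,x0:x1]<45); print("before",len(u),u.mean()+x0,v.mean()+y0)
# ratchet/stand shift via phase correlation
G=lambda i:cv2.cvtColor(i.astype(np.uint8),cv2.COLOR_RGB2GRAY).astype(np.float32)
for n,i,j,(a,b,w,h) in(("knob top",t0,c["img"],(260,208,14,14)),("bottle top",t0,c["img"],(222,205,30,34)),("bottle side",s0,s["img"],(290,155,18,35)),("mortar",t0,c["img"],(332,172,50,50)),("ratchet side",s0,s["img"],(302,178,10,20))):
    print(n,cv2.phaseCorrelate(G(i)[b:b+h,a:a+w],G(j)[b:b+h,a:a+w]))
E
```

```text
0.3956 0.8  0.9  0.4
31.975 [ 0.54015876 -0.2971941   0.3955642 ]
peg 4 313.5 247.5 [4.69102282e-01 1.78517159e-05 1.60000000e-01]
knob 12 266.25 216.41666666666666 [0.55706264 0.13082095 0.12      ]
before 14 266.2857142857143 216.64285714285714
knob top ((0.5081481400254946, 0.48451359875745226), 1.0047728031873704)
bottle top ((0.1563750907764696, 0.011913849894323647), 0.9515793029908781)
bottle side ((0.1615709661604008, 0.5891980966577108), 0.714814105151612)
mortar ((-0.0031052208175701423, -0.06220541642530719), 0.9270160800933838)
ratchet side ((-0.2866463748781918, 0.7377157872169313), 0.861137672662735)
```

View pics/crop10.png

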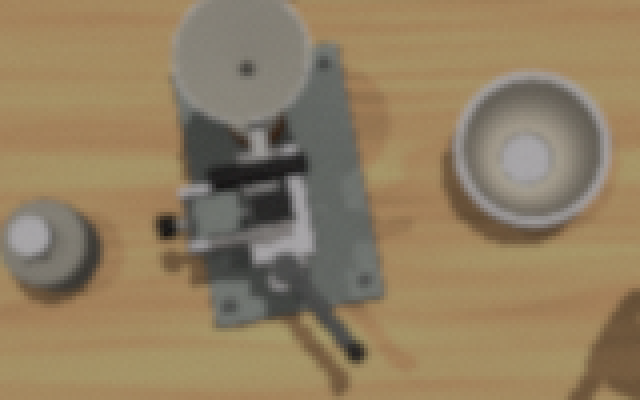

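```bash
python3 -c "
from plant import *
print(finish_job())"
```

```text
the job is handed in; nothing more can be done
None
```

The column is at the fourth notch, resting on the pawl and let go, and the lever is across at its stop. I handed the job in about 32 s in; no verdict was reported.

- **Column:** It clicked at TCP heights of about 253, 268, 280 and 296 mm. Each showed as the pull rising to 11–15 N and then falling off; I stopped 2 mm after the fourth. I eased the column down until it rested, and the wrist force was near 0 N when I opened the gripper. In the side view the bar and funnel stayed put after release.
- **Lever:** It moved at 2–3 N, and I stopped when the force rose to about 21 N at the stop. The last picture puts the peg at about 210° from the column's x (nominal 209°).
- **Last checks:** The knob is within 0.3 px of its starting place in the top view. The nearby bottle and the mortar show no shift from above, and the gripper is clear of everything. I did not check the jar, the second bottle, the pestle or the cups separately.

Three things are less certain:
- **Load on the pawl:** While easing down I briefly pressed with up to 5 N on top of the column's weight, close to the ratchet box's 10 N limit.
- **Box shift:** A rough image comparison of the box in the side view gave 0.7 px. The untouched bottle gave 0.6 px by the same method, so I take this as noise, but it can't rule out a small slip.
- **Retreat path:** After the lever, my first retreat move went the wrong way, just above the grip bar. I read no contact force afterwards, and the bar's position in the picture had not changed.

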